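# Refit the dust cup of the bench extractor

## Robot

A 7-joint arm with a two-finger parallel gripper is mounted at the origin on the work surface. World frame = base frame: x ahead of the robot, y to its left, z up, the work surface at z = 0. Lengths are in mm, angles in rad, forces in N, time in s.
With the tool pointing down it reaches from about 400 to 925 mm from the base axis. Payload 4.1 kg.
Tool frame: the origin (TCP) lies at the very end of the fingers, on their centre line; the grasp point (between the pads) lies 19 mm behind it (manip.pinch_z is the distance from the TCP to the grasp point, in mm); z points along the fingers, y is the line along which they close (so a half turn about z gives the same grasp; the last joint's range is limited). The gripper opens to 85 mm and grips with 20 to 120 N. Pads are 22 mm wide; open, the fingers measure 114 mm over their backs; the gripper's body (76 mm by 85 mm) begins 54 mm behind the grasp point. The pads swing forward as they close: fully open they stand 13 mm farther back than shut.
Start: joints at [-1.363, 0.398, 0.045, 1.537, -0.019, 1.207, -0.051], TCP at [196.285, 619.69, 231.347] pointing down, gripper open.
Joint ranges: [-2.82, 2.82], [-0.49, 2.23], [-1.37, 1.46], [0, 2.46], [-1.36, 4.5], [0.23, 2], [-2.94, 2.94]. Speed limits (rad/s): [2.57, 2.57, 3.14, 3.14, 3.14, 3.14, 3.14].

## Interface

Orientations are given as a 3x3 rotation matrix whose columns are the frame's x, y, z axes.
In Python, from plant import manip gives the robot as it stands.
- The arm moves only by the shell command python3 -m jog 'ROWS' [FORCE]. ROWS is a JSON object of lists of equal length, an entry for each row: "translation": the shift along the tool's x, y, z in mm, a list of three; "twist": the turn, a rotation vector about the tool's x, y, z in rad, a list of three; "gripper": the opening, from -1 (shut) to 1 (fully open), so that 0 is half open. In form: {"translation": [[x, y, z], ...], "twist": [[wx, wy, wz], ...], "gripper": [gripper, ...]}. A call has 1 to 5 rows; each row is the pose to reach, as a shift and turn from the pose commanded when the call began, along the tool's axes at that moment; what a row does not reach only later rows make up. A row lasts 1/8 s, in which the tool goes at most 62.5 mm and 10.7 degrees, less where a joint would pass 70% of its speed; a pose out of reach is approached as far as the arm can. A call with a gripper value outside its range is refused whole. The fingers move at their own pace and stop on an object; FORCE is the grip in N (left out, the last holds). Time passes only in rows, so rows that repeat a pose let the fingers close. It gives the time, the measured TCP pose, the force, the opening and the grip force at its end, in the units of the state.
- manip.state(): the state, without advancing time (a new reading comes with each control period).
- manip.camera(name): name is "scene" or "top" or "wrist"; returns the picture (400x640x3 uint8, blue, green, red); there is no depth.
- manip.get_calibration(name): a dict with "fx", "fy", "cx", "cy" (pixels), "xyz" and "orientation" of the camera in the world. Camera axes: x right, y up, looking along -z (the intrinsics and any distortion apply to the point x, -y, -z); pixel columns grow to the right and rows downward; lengths in mm; the calibration is good to about 2 mm. A picture is of the moment at which its call begins: read the wrist's pose just before it. get_calibration takes no time and is no camera call; for the wrist camera it gives the pose at the moment of the call.
- manip.hand_in(): hands the job in; it is judged then, once.
Trained networks look in the newest picture that a camera, given by its name, has taken for a name from the list of things; names that differ only in an ending like _2 or _b are one class to them, and where a whole thing is asked for, a point or a joint stands for the part that bears it (a point fixed in the world has none). Each returns a list of dicts, best first, with "score" (0 to 1); they miss things now and then, are a little off and sometimes report something else, mostly with a low value. They report only what shows in the picture. A call takes as long as a camera call. They do not tell look-alikes from the thing itself.
- manip.look_for(query, camera): "extent" ([left, top, width, height] in pixels, round what is visible of it).
The state is a dict: "time_s": time; "joint_pos": joint angles; "qd": joint speeds; "joint_efforts": joint torques, N m; "ee_pos": TCP position; "eef_rot": TCP orientation; "force": force on the tool from outside, world axes, zero at the start; "wrist_torque": the same for the moment, N m; "grip_width": finger opening in mm; "grip_force": force on a finger pad.
Only numpy, scipy, OpenCV 4.12 (cv2) and the standard library are available. Lean on these libraries where they do the work, as an engineer would, in place of code of your own. Each camera call takes 0.05 s, during which the arm holds its last target. There are 200 camera calls.

## Task

Put the emptied dust cup back on the bench dust extractor: raise its neck into the claw collar from below with its lugs through the gaps, twist it by the handle over the sills and let it down so that all three lugs lock in their seats, the handle pointing straight out of the extractor's open front. Let go and leave it hanging there, and leave the jar, the multimeter and the screwdriver where they are.

Things in the scene. Friction and masses are not known exactly. Their poses are not given: they have to be found in the camera images.
- cup: Aluminium dust cup, upright on the bench left of the extractor, 0.2-0.4 kg, mass mostly in the body. Origin: centre of its underside, z up its axis, -x towards its handle (at the start roughly to the robot). Round body radius 38 mm to z = 80 mm (shoulder), then neck radius 34 mm to z = 110 mm with the mouth.
- cup_grip (a point): Point on the cup's black handle to hold: x -92, y 0, z 38.5 mm in the cup frame, axes as the cup's. The handle is a straight bar 20 mm wide (y), 16 mm thick, in the cup's xz plane, sloping DOWN outward at 30 degrees: from 32 mm off the axis, z = 72 mm, to 132 mm off the axis, z = 14 mm.
- cup_lug (a point): One of the three steel lugs on the cup's neck, the one over the handle (x -45, y 0, z 104 mm in the cup frame). Lugs reach to radius 50 mm, are 12 mm wide, 8 mm thick (z = 100 to 108 mm); the other two stand at +60 and -60 degrees from the cup's +x.
- extractor: Fixed bench dust extractor: grey motor housing on two posts, steel claw collar under it facing down. Origin: on the collar's vertical axis at bench level, z up, -x out of the open front (roughly to the robot). Posts radius 11 mm at x 70, y +-70 mm; foot plate x 20 to 130, y +-100 mm, 20 mm high. Locked cup: origin on this axis at z = 100 mm, yaw equal to the extractor's.
- collar_entry (a point): Middle of the gap the handle's lug enters (radius 46 mm, z = 194 mm, the claws' underside). Three gaps, 36 degrees wide, 120 degrees apart. Cup yaw to enter = extractor yaw - 45 degrees (handle to front and +y side). Bore for the neck: radius 38 mm; claws reach to radius 54 mm; roof at z = 228 mm. Cup shoulder meets the claws when the cup's origin is at z = 114 mm.
- collar_seat (a point): Floor of the seat where the handle's lug locks (radius 46 mm, z = 200 mm, front of the collar); seats are 30 degrees wide, 120 degrees apart. From the gap the lugs turn 45 degrees counter-clockwise seen from above, over a sill 4 mm above the seats (cup origin between z = 104 and 114 mm), to a full-height stop about 5 degrees past mid-seat; then the cup is let down 4 mm or more.
- housing_edge (a point): Front lower edge of the motor housing (radius 105 mm, z = 290 to 377 mm). Below it a cone narrows from radius 85 mm at z = 290 mm to 58 mm at z = 228 mm. It overhangs the handle, so a gripper on the handle must lean 25 to 45 degrees outward, away from the collar's axis.
- jar: Bystander: closed glass jar with a steel cap, radius 33 mm, 85 mm high, upright; origin at the centre of its underside. Stands right of the extractor.
- meter: Bystander: yellow digital multimeter lying flat, 150 x 76 x 38 mm, long along its x; origin at the centre of its underside.
- driver: Bystander: screwdriver lying on the bench, 180 mm long along its x; origin under its middle.
Mind the look-alikes: they are no part of the job. Of the things that look like the cup, the larger one is meant.

How it is judged (in metres and radians):
On the way:
1. the cup's lugs are up in the collar, not yet turned home (horizontal distance between cup and extractor below 0.01 m and height (world z) of cup above 0.1 m and angle between the x axis of cup and the x axis of extractor, either way round above 0.3 rad), for 0.1 s.
At the end, for the whole second after the job is handed in: the cup hangs at rest and upright (within 4.5 degrees) in the collar, all lugs down in their seats (cup origin 97 to 102.5 mm above the bench, within 8 mm of the collar's axis), handle pointing out of the front within 8 degrees (horizontal distance between cup and extractor below 0.008 m and height (world z) of cup between 0.097 and 0.1025 m and angle between the x axis of cup and the x axis of extractor, either way round below 0.14 rad and x of cup_grip in the frame of extractor below -0.07 m and angle between cup's own z axis and vertical below 0.08 rad and linear speed of cup below 0.02 m/s and angular speed of cup below 0.1 rad/s); the robot touches nothing.
It fails at once if the jar is pushed more than 20 mm or tipped (distance of jar from where it was at the start of the episode above 0.02 m or angle between jar's own z axis and vertical above 0.5 rad).
It fails at once if the multimeter is pushed more than 20 mm (distance of meter from where it was at the start of the episode above 0.02 m).
It fails at once if the screwdriver is pushed more than 20 mm (distance of driver from where it was at the start of the episode above 0.02 m).
It also fails if it takes over 61 s, if anything falls off the work surface, if the arm or the gripper's body presses on something with over 40 N, if the wrist force passes 120 N, or if a joint passes its speed limit or range.

## Working session

There is one attempt and no reset: what is moved stays moved. The work goes in short steps, Python scripts to look and compute and a shell command to move; the robot and the scene stay as the last step left them, time stands still between calls to the robot, and variables do not carry over. Pictures are saved under pics/ and viewed, at most 10 in all, crops included, and the job is handed in when it is done.

```bash
mkdir -p pics; ls
python3 - <<'E'
from plant import manip
import cv2
for n in("scene","top"):
    im=manip.camera(n); cv2.imwrite(f"pics/{n}0.png",im)
    c=manip.get_calibration(n); print(n,c)
    for q in("cup","cup_grip","cup_lug","extractor","collar_entry","collar_seat","housing_edge","jar","meter","driver"):
        print(q,[(round(r["score"],2),[round(v) for v in r["extent"]]) for r in manip.look_for(q,n)[:4]])
s=manip.state();print(s)
E
```

```text
pics
scene {'fx': 381.8682345378013, 'fy': 381.8682345378013, 'cx': 318.14741587803815, 'cy': 197.89773295271044, 'xyz': array([1214.69692636,   74.84969517,  893.44213091]), 'orientation': array([[-0.09064995, -0.73153902,  0.67574644],
       [ 0.99568982, -0.05321729,  0.07595853],
       [-0.01960524,  0.67971949,  0.7332101 ]])}
cup [(0.96, [377, 200, 28, 51]), (0.68, [425, 218, 28, 31])]
cup_grip [(0.84, [422, 215, 34, 32]), (0.65, [375, 199, 36, 54])]
cup_lug [(0.81, [376, 202, 34, 50]), (0.29, [255, 135, 102, 177])]
extractor [(0.59, [253, 137, 105, 177]), (0.25, [374, 200, 36, 50])]
collar_entry [(0.57, [255, 138, 103, 179])]
collar_seat [(0.63, [255, 136, 102, 174])]
housing_edge [(0.63, [260, 133, 98, 180])]
jar [(0.85, [163, 226, 31, 36])]
meter [(0.86, [435, 252, 36, 58])]
driver [(0.77, [209, 203, 50, 6])]
top {'fx': 493.7401326583568, 'fy': 493.7401326583568, 'cx': 317.2418752482815, 'cy': 200.39966538684746, 'xyz': array([ 299.84899652,   -6.30338874, 1665.34487966]), 'orientation': array([[ 0.02428107,  0.98527261, -0.16925815],
       [-0.99969937,  0.02335369, -0.0
[... 704 characters left out ...]
57875e-04, -2.38097296e-04, -7.60661532e-05, -7.63244722e-04,
        9.66016649e-04,  1.45894185e-03,  1.09881538e-03]), 'joint_efforts': array([-7.65403706e-05, -4.75023150e+01,  1.36318468e+00, -2.54519874e+01,
        1.15829520e-02,  8.94592995e-04, -7.97071209e-06]), 'ee_pos': array([196.2656129 , 619.69771856, 231.34735009]), 'eef_rot': array([[-9.53334322e-01,  3.01916655e-01,  6.30566414e-05],
       [ 3.01916660e-01,  9.53334315e-01,  1.17379754e-04],
       [-2.46751573e-05,  1.30939999e-04, -9.99999991e-01]]), 'force': array([-0.03498663,  0.89830888, -0.06275524]), 'wrist_torque': array([-0.02996156,  0.02212017, -0.04285796]), 'grip_force': 0.0, 'grip_width': 85.53893892431762}
```

Run:
```python
import cv2,numpy as np
t=cv2.imread("pics/top0.png")[95:275,190:460]; s=cv2.imread("pics/scene0.png")[120:330,150:480]
t=cv2.resize(t,None,fx=2.9,fy=2.9,interpolation=cv2.INTER_CUBIC)
s=cv2.resize(s,None,fx=2.4,fy=2.4,interpolation=cv2.INTER_CUBIC)
cv2.imwrite("pics/t1.png",t);cv2.imwrite("pics/s1.png",s);print(t.shape,s.shape)
```

```text
(522, 783, 3) (504, 792, 3)
```

View pics/t1.png

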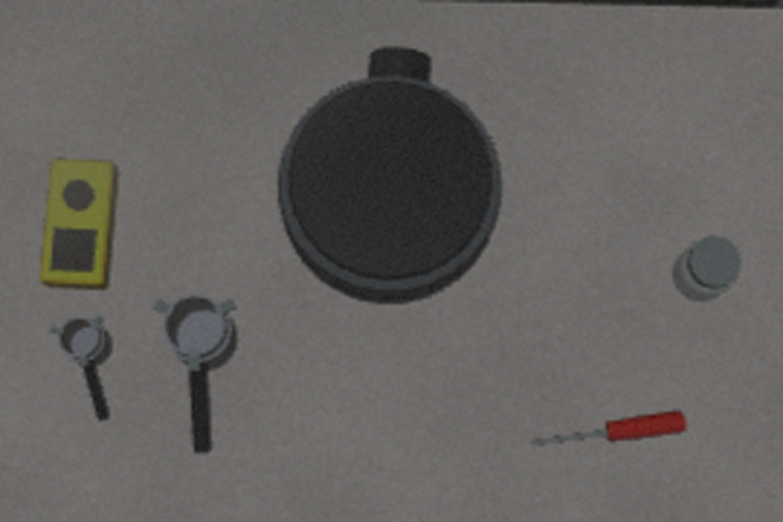

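View pics/s1.png

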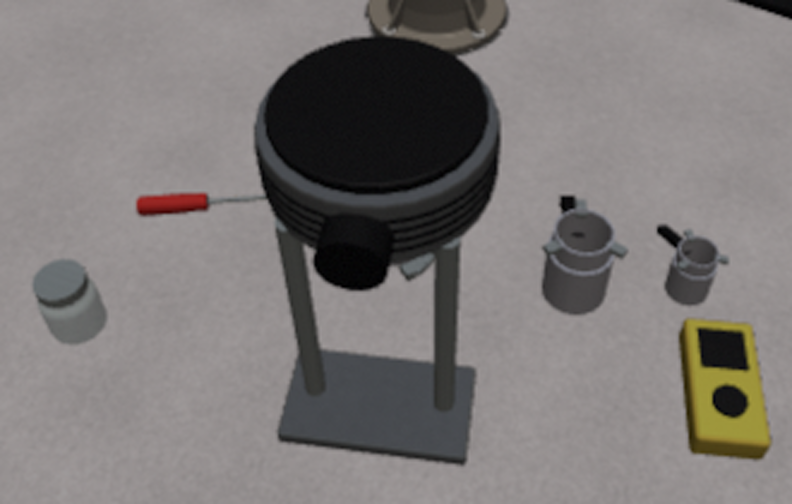

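```bash
cat > h.py <<'E'
import numpy as np,cv2
from plant import manip
from scipy.optimize import least_squares
def proj(P,c):
    p=(np.atleast_2d(P)-c["xyz"])@c["orientation"]; z=-p[:,2]
    return np.c_[c["cx"]+c["fx"]*p[:,0]/z, c["cy"]-c["fy"]*p[:,1]/z]
def ray(uv,z,c):
    uv=np.atleast_2d(uv).astype(float)
    d=np.c_[(uv[:,0]-c["cx"])/c["fx"],-(uv[:,1]-c["cy"])/c["fy"],-np.ones(len(uv))]@c["orientation"].T
    return c["xyz"]+d*((np.asarray(z)-c["xyz"][2])/d[:,2])[:,None]
def place(L,x,y,a):
    c,s=np.cos(a),np.sin(a); L=np.atleast_2d(L)
    return np.c_[x+c*L[:,0]-s*L[:,1],y+s*L[:,0]+c*L[:,1],L[:,2]]
def fit(groups,x0): # groups: (local, uv, cam)
    f=lambda p:np.concatenate([(proj(place(L,*p),c)-uv).ravel() for L,uv,c in groups])
    return least_squares(f,x0,loss="soft_l1",x_scale=[10,10,.1])
E
python3 - <<'E'
from h import *
T=manip.get_calibration("top");S=manip.get_calibration("scene")
t=lambda a:np.array(a)/2.9+[190,95]; s=lambda a:np.array(a)/2.4+[150,120]
# extractor: foot plate top corners far(+x is nearer scene cam)
fp=s([[280,432],[464,453],[475,367],[308,352]])
print(ray(fp,[20]*4,S))
L=[[130,-100,20],[130,100,20],[20,100,20],[20,-100,20]]
print(ray(t([[390,183]]),[377],T))
r=fit([(L,fp,S),([[0,0,377]],t([[390,181]]),T)],[700,0,0]);print("ext",r.x,np.round(r.fun,1))
a=60*np.pi/180
L=[[50*np.cos(a),50*np.sin(a),104],[50*np.cos(a),-50*np.sin(a),104],[-132,0,17],[0,0,110]]
r=fit([(L,t([[157,306],[233,304],[202,448],[199,329]]),T)],[500,150,0]);print("cup",r.x,np.round(r.fun,1))
print("scene",ray(s([[584,236]]),[110],S), "top",ray(t([[199,329]]),[110],T))
print("jar",ray(t([[714,264]]),[85],T),"driver",ray(t([[533,442],[684,424]]),[10,10],T),"meter",ray(t([[55,160],[105,285]]),[38,38],T),"small cup",ray(t([[85,341],[103,418]]),[80,10],T))
E
```

```text
[[ 766.70134656 -112.76344472   20.        ]
 [ 774.73447203   79.68649872   20.        ]
 [ 672.38559051   87.03884724   20.        ]
 [ 667.69858982  -99.29850949   20.        ]]
[[636.85654873 -13.19213075 377.        ]]
ext [ 6.41785562e+02 -1.10466044e+01 -4.41384816e-02] [-1.6  0.1  1.4  0.6  0.4 -2.  -4.  -3.6 -0.8 -1.1]
cup [5.39444766e+02 1.96360208e+02 2.74977703e-02] [-0.  -0.4  0.7  0.2  0.3  1.5 -1.4 -0.9]
scene [[551.7917721  199.36902798 110.        ]] top [[536.50259787 191.72465918 110.        ]]
jar [[ 627.97478309 -381.04875544   85.        ]] driver [[ 429.06547672 -186.79029097   10.        ]
 [ 454.02883801 -361.09013366   10.        ]] meter [[744.14441851 378.97900918  38.        ]
 [596.33577728 311.93308503  38.        ]] small cup [[524.45271647 322.5765403   80.        ]
 [444.85987996 311.02603349  10.        ]]
```

```bash
python3 - <<'E'
from h import *
s=manip.state();c=manip.get_calibration("wrist");R=s["eef_rot"]
print(np.round(R.T@(c["xyz"]-s["ee_pos"]),1));print(np.round(R.T@c["orientation"],3),c["fx"],c["cx"],c["cy"],s["time_s"])
E
python3 -m jog '{"translation":[[0,0,0]],"twist":[[0,0,0]],"gripper":[1]}' 120
```

```text
[  83.     0.3 -143.1]
[[ 0.001  0.945  0.326]
 [ 1.    -0.001 -0.   ]
 [ 0.     0.326 -0.945]] 299.4944392400602 317.7892540335154 201.07157948067737 1.1
time_s: 1.23
ee_pos: [196.3, 619.7, 231.3]
eef_rot: [[-0.953, 0.302, 0.0], [0.302, 0.953, 0.0], [0.0, 0.0, -1.0]]
force: [0.6, -0.3, -0.3]
grip_width: 85.7
grip_force: 0.0
```

```bash
cat >> h.py <<'E'
from scipy.spatial.transform import Rotation as Ro
def toolR(yaw,lean):
    c,s=np.cos(lean),np.sin(lean)
    return Ro.from_euler("z",yaw).as_matrix()@np.array([[-c,0,s],[0,1,0],[-s,0,-c]])
def graspT(x,y,z,yaw,lean=np.radians(35),back=0): # cup pose -> TCP
    R=toolR(yaw,lean); g=place([-92,0,38.5],x,y,yaw)[0]+[0,0,z]
    return g+R[:,2]*(19-back),R
def rows(p,R,cur=None):
    s=manip.state(); P0,R0=cur or (s["ee_pos"],s["eef_rot"])
    return np.round(R0.T@(p-P0),1),np.round(Ro.from_matrix(R0.T@R).as_rotvec(),4)
E
python3 - <<'E'
from h import *
print(rows(*graspT(539,196,0,.0275,back=130)))
E
```

```text
(array([-307.6, -351.5,  101.9]), array([-0.102 , -0.6051, -0.3237]))
```

```bash
python3 -m jog '{"translation":[[-154,-176,51],[-154,-176,51],[-154,-176,51],[-154,-176,51],[-154,-176,51]],"twist":[[-0.05,-0.3,-0.16],[-0.05,-0.3,-0.16],[-0.05,-0.3,-0.16],[-0.05,-0.3,-0.16],[-0.05,-0.3,-0.16]],"gripper":[1,1,1,1,1]}'
python3 - <<'E'
from h import *
print(rows(*graspT(539,196,0,.0275,back=130)))
E
```

```text
time_s: 1.85
ee_pos: [291.4, 400.1, 179.3]
eef_rot: [[-0.943, 0.148, 0.298], [0.147, 0.989, -0.024], [-0.298, 0.022, -0.954]]
force: [-0.1, 0.7, -0.2]
grip_width: 85.3
grip_force: 0.0
(array([-102.6, -193.6,   79.9]), array([-0.0584, -0.3057, -0.1677]))
```

```bash
python3 -m jog '{"translation":[[-102,-193,80],[-102,-193,80],[-102,-193,80],[-102,-193,80],[-102,-193,80]],"twist":[[-0.058,-0.306,-0.168],[-0.058,-0.306,-0.168],[-0.058,-0.306,-0.168],[-0.058,-0.306,-0.168],[-0.058,-0.306,-0.168]],"gripper":[1,1,1,1,1]}'
python3 - <<'E'
from h import *
print(rows(*graspT(539,196,0,.0275,back=130)), manip.state()["joint_pos"])
im=manip.camera("wrist");cv2.imwrite("pics/w1.png",im)
import pickle;pickle.dump(manip.get_calibration("wrist"),open("w1.pkl","wb"))
print(manip.look_for("cup","wrist"),manip.look_for("extractor","wrist"))
E
```

```text
time_s: 2.48
ee_pos: [360.9, 265.9, 149.3]
eef_rot: [[-0.823, -0.03, 0.567], [-0.016, 0.999, 0.029], [-0.567, 0.015, -0.823]]
force: [-0.2, -0.1, -0.1]
grip_width: 85.5
grip_force: 0.0
(array([ -6. , -75.1,  27. ]), array([ 0.0134, -0.0077, -0.0064])) [-0.72789057 -0.02655573 -0.38833037  2.4255608   0.94050671  0.64862693
 -0.26679154]
[{'extent': [223.1, 149.4, 71.9, 158.3], 'score': 0.92}, {'extent': [345.5, 172.1, 54.1, 100.9], 'score': 0.7}] [{'extent': [21.3, 256.8, 185.2, 142.6], 'score': 0.75}]
```

View pics/w1.png

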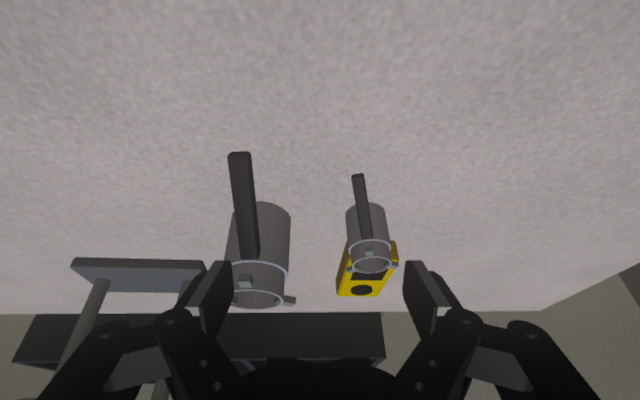

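Run:
```python
from h import *
p,R=graspT(539,196,0,.0275)
print(p,rows(p+[0,0,110],R))
```

```text
[457.92861707 193.76997479  22.93611116] (array([-68.8, -72.3,  65.9]), array([ 0.0091, -0.0077, -0.0114]))
```

```bash
python3 -m jog '{"translation":[[-69,-72,66],[-69,-72,66],[-69,-72,66],[-69,-72,66]],"twist":[[0.009,-0.008,-0.011],[0.009,-0.008,-0.011],[0.009,-0.008,-0.011],[0.009,-0.008,-0.011]],"gripper":[1,1,1,1]}'
python3 - <<'E'
from h import *
p,R=graspT(539,196,0,.0275)
print(rows(p+[0,0,110],R), manip.state()["joint_pos"])
im=manip.camera("wrist");cv2.imwrite("pics/w2.png",im)
import pickle;pickle.dump(manip.get_calibration("wrist"),open("w2.pkl","wb"))
r=manip.look_for("cup","wrist");print(r)
E
```

```text
time_s: 3.12
ee_pos: [456.9, 197.6, 132.8]
eef_rot: [[-0.819, -0.035, 0.573], [-0.028, 0.999, 0.02], [-0.574, 0.0, -0.819]]
force: [-0.8, 0.4, 0.3]
grip_width: 85.6
grip_force: 0.0
(array([-0.8, -3.9,  0.4]), array([0.0045, 0.0001, 0.006 ])) [-0.56216855  0.04367056 -0.19935458  2.41291657  1.12643363  0.44406376
 -0.13960764]
[{'extent': [264.4, 63.7, 105.2, 232.9], 'score': 0.63}]
```

View pics/w2.png

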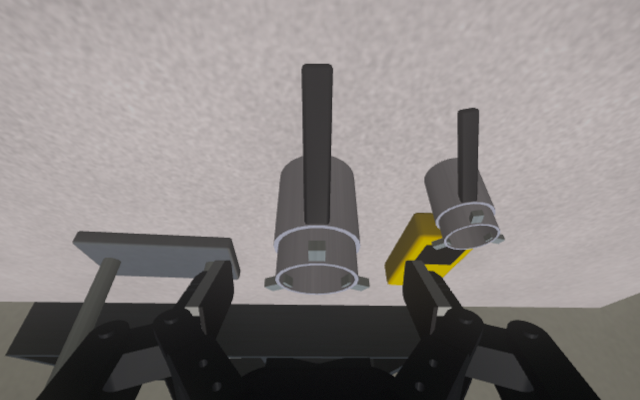

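```bash
python3 - <<'E'
from h import *
import pickle;c=pickle.load(open("w2.pkl","rb"))
a=np.radians(60)
L=[[-136,10,21],[-136,-10,21],[50*np.cos(a),50*np.sin(a),104],[50*np.cos(a),-50*np.sin(a),104],[34,0,110],[-47,0,104]]
uv=np.array([[331,66],[303,66],[367,286],[267,285],[317,292],[317,251]])
r=fit([(L,uv,c)],[539,196,0]);print("cup",r.x,np.round(r.fun.reshape(-1,2),1))
E
python3 - <<'E'
from h import *
im=cv2.imread("pics/w2.png")
cv2.imwrite("pics/w2c.png",cv2.resize(im[50:300,250:520],None,fx=2.2,fy=2.2,interpolation=cv2.INTER_CUBIC))
E
```

```text
cup [5.46584340e+02 2.00757446e+02 3.51296360e-02] [[ 1.9  0.2]
 [-1.6  0.1]
 [-2.3 -1.1]
 [ 2.3 -0.2]
 [-0.   2.7]
 [-0.  -2.6]]
```

View pics/w2c.png

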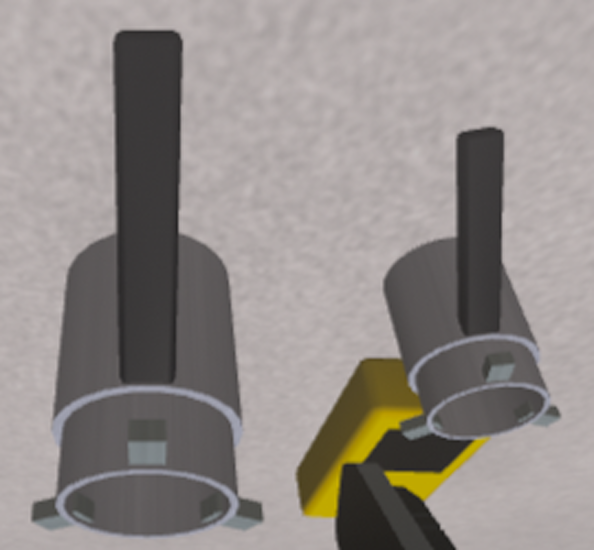

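Run:
```python
from h import *
import pickle;c=pickle.load(open("w2.pkl","rb"));d=manip.get_calibration("wrist")
print(c["xyz"],d["xyz"],manip.state()["ee_pos"])
T=manip.get_calibration("top");S=manip.get_calibration("scene")
t=lambda a:np.array(a)/2.9+[190,95]; s=lambda a:np.array(a)/2.4+[150,120]
a=np.radians(60)
L=[[-136,10,21],[-136,-10,21],[50*np.cos(a),50*np.sin(a),104],[50*np.cos(a),-50*np.sin(a),104],[34,0,110],[-34,0,110],[-47,0,104]]
uv=np.array([[331.5,66],[303,66],[367,285.5],[267,285.5],[316,291],[316.5,265],[317,251]])
Lt=[[50*np.cos(a),50*np.sin(a),104],[50*np.cos(a),-50*np.sin(a),104],[-132,0,17]]
ut=t([[157,306],[233,304],[202,448]])
for g in ([(L,uv,c)],[(L,uv,d)],[(L,uv,d),(Lt,ut,T),([[0,0,110]],s([[584,236]]),S)]):
    r=fit(g,[539,196,0]);print("cup",r.x,np.round(r.fun.reshape(-1,2),1).tolist())
```

```text
[307.06994886 192.5411089  202.07164295] [306.93642483 192.45858971 202.09109299] [456.44545686 197.93073162 132.97732037]
cup [5.46707725e+02 2.00309921e+02 3.02597654e-02] [[1.7, 0.4], [-1.2, 0.2], [-3.0, -0.5], [1.6, -0.7], [0.3, 3.8], [0.1, -1.1], [-0.3, -2.5]]
cup [5.46610711e+02 2.00277761e+02 3.06028132e-02] [[1.7, 0.4], [-1.2, 0.2], [-3.0, -0.5], [1.6, -0.8], [0.3, 3.7], [0.1, -1.1], [-0.3, -2.5]]
cup [5.46505007e+02 2.00152293e+02 3.00445593e-02] [[1.7, 0.3], [-1.3, 0.1], [-3.1, -0.5], [1.5, -0.8], [0.2, 3.7], [-0.1, -1.2], [-0.5, -2.6], [-1.1, -2.5], [-0.4, -2.0], [-0.6, -0.6], [0.2, -1.5]]
```

Run:
```python
from h import *
p,R=graspT(546,200,0,.03)
print(p,rows(p,R))
```

```text
[464.93444548 197.56730351  22.93611116] (array([56.2, -0.7, 95. ]), array([0.0037, 0.0004, 0.0052]))
```

```bash
python3 -m jog '{"translation":[[28,0,47],[56,-1,95],[56,-1,95],[56,-1,95],[56,-1,95]],"twist":[[0,0,0],[0.004,0,0.005],[0.004,0,0.005],[0.004,0,0.005],[0.004,0,0.005]],"gripper":[1,1,1,1,1]}'
python3 - <<'E'
from h import *
p,R=graspT(546,200,0,.03)
print(rows(p,R),manip.state()["joint_pos"])
E
```

```text
time_s: 3.85
ee_pos: [465.1, 195.7, 22.3]
eef_rot: [[-0.82, -0.027, 0.572], [-0.022, 1.0, 0.015], [-0.572, 0.0, -0.82]]
force: [-0.2, 0.3, -0.7]
grip_width: 85.3
grip_force: 0.0
(array([-0.3,  1.9, -0.7]), array([-0.0017, -0.0015, -0.0025])) [-0.19163849  0.38416593 -0.60674272  2.45724113  1.82066692  0.60458153
 -0.82218153]
```

```bash
python3 -m jog '{"translation":[[0,2,0],[0,2,0],[0,2,0],[0,2,0],[0,2,0]],"twist":[[0,0,0],[0,0,0],[0,0,0],[0,0,0],[0,0,0]],"gripper":[-1,-1,-1,-1,-1]}' 120; python3 -m jog '{"translation":[[0,0,0],[0,0,0],[0,0,0],[0,0,0],[0,0,0]],"twist":[[0,0,0],[0,0,0],[0,0,0],[0,0,0],[0,0,0]],"gripper":[-1,-1,-1,-1,-1]}' 120
python3 - <<'E'
from h import *
s=manip.state();print(s["joint_pos"],s["wrist_torque"])
im=manip.camera("wrist");cv2.imwrite("pics/w3.png",im)
import pickle;pickle.dump((s["ee_pos"],s["eef_rot"],manip.get_calibration("wrist")),open("w3.pkl","wb"))
E
```

```text
time_s: 4.47
ee_pos: [465.9, 196.9, 23.3]
eef_rot: [[-0.818, -0.026, 0.574], [-0.022, 1.0, 0.014], [-0.575, -0.001, -0.819]]
force: [-2.4, -0.2, 5.8]
grip_width: 18.3
grip_force: 116.9
time_s: 5.1
ee_pos: [465.9, 196.9, 23.3]
eef_rot: [[-0.818, -0.026, 0.574], [-0.022, 1.0, 0.014], [-0.574, -0.001, -0.819]]
force: [-3.4, -0.0, 5.6]
grip_width: 17.9
grip_force: 116.9
[-0.19573145  0.38357906 -0.60621016  2.45512403  1.81596081  0.60769921
 -0.82007483] [-0.00397397  0.43113178  0.11311608]
```

View pics/w3.png

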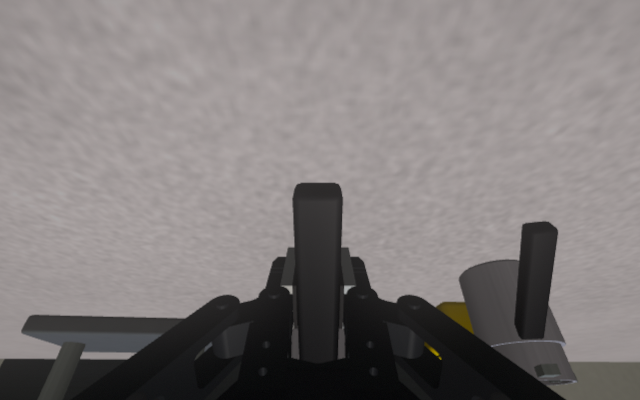

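Run:
```python
from h import *
import pickle;p,R,c=pickle.load(open("w3.pkl","rb"))
g=p-19*R[:,2]; print("grip pt",g)
L=np.array([[-136,10,21],[-136,-10,21],[-128,10,7],[-128,-10,7]])
for x in (541,544,546,549): print(x,np.round(proj(place(L,x,199.2,.026),c),1).tolist())
im=cv2.imread("pics/w3.png");col=im[170:215,310:326].mean((1,2));print(np.round(col).astype(int).tolist())
print([np.round(im[r-1:r+2,285:352].mean((0,2))).astype(int).tolist() for r in (200,)])
print([np.round(im[r-1:r+2,285:352].mean((0,2))).astype(int).tolist() for r in (190,)])
```

```text
grip pt [454.99193224 196.63018548  38.81118162]
541 [[345.0, 186.3], [292.3, 186.2], [341.9, 172.5], [295.2, 172.4]]
544 [[344.2, 191.2], [292.6, 191.1], [341.2, 177.1], [295.4, 177.0]]
546 [[343.7, 194.3], [292.8, 194.2], [340.8, 180.0], [295.6, 179.9]]
549 [[342.9, 198.8], [293.1, 198.7], [340.2, 184.3], [295.8, 184.2]]
[159, 160, 161, 162, 162, 162, 161, 160, 159, 159, 160, 160, 129, 54, 44, 44, 44, 44, 43, 43, 43, 43, 43, 43, 43, 43, 45, 46, 47, 49, 52, 55, 56, 56, 56, 55, 55, 55, 55, 55, 54, 54, 54, 54, 54]
[[160, 160, 159, 157, 155, 154, 154, 105, 55, 45, 46, 48, 49, 51, 51, 52, 52, 52, 51, 52, 52, 52, 51, 51, 52, 52, 52, 51, 52, 52, 52, 52, 52, 52, 52, 52, 53, 53, 53, 53, 53, 53, 53, 54, 54, 54, 54, 54, 54, 55, 55, 54, 52, 50, 47, 45, 43, 78, 139, 154, 153, 153, 153, 153, 154, 156, 157]]
[[152, 151, 150, 148, 148, 147, 146, 147, 137, 84, 46, 44, 44, 44, 44, 44, 44, 44, 44, 44, 44, 44, 43, 44, 43, 43, 43, 43, 43, 43, 43, 43, 43, 43, 43, 43, 43, 43, 43, 43, 43, 43, 43, 43, 43, 43, 43, 43, 44, 43, 43, 44, 43, 44, 44, 46, 116, 148, 155, 155, 156, 156, 156, 156, 155, 154, 153]]
```

Run:
```python
from h import *
s=cv2.imread("pics/scene0.png");t=cv2.imread("pics/top0.png")
A=cv2.resize(s[130:325,250:362],None,fx=3,fy=3,interpolation=cv2.INTER_CUBIC)
B=cv2.resize(t[108:208,278:372],None,fx=4,fy=4,interpolation=cv2.INTER_CUBIC)
C=np.zeros((600,800,3),np.uint8);C[:A.shape[0],:A.shape[1]]=A;C[:B.shape[0],350:350+B.shape[1]]=B
w=cv2.imread("pics/w2.png")[225:310,70:245];w=cv2.resize(w,None,fx=2.2,fy=2.2);C[410:410+w.shape[0],350:350+w.shape[1]]=w
C=cv2.convertScaleAbs(C,alpha=1.6,beta=10)
cv2.imwrite("pics/c4.png",C)
for n,im in(("top",t),("scene",s)):
    g=cv2.GaussianBlur(cv2.cvtColor(im,cv2.COLOR_BGR2GRAY),(3,3),0);print(n,g[155 if n=="top" else 170,280:370].tolist())
```

```text
top [106, 106, 107, 107, 105, 90, 68, 61, 58, 49, 44, 44, 45, 45, 46, 45, 45, 46, 45, 44, 43, 44, 43, 43, 42, 41, 41, 42, 41, 41, 42, 43, 41, 40, 41, 42, 42, 41, 41, 41, 41, 42, 41, 41, 41, 42, 41, 42, 42, 41, 41, 41, 40, 41, 40, 38, 38, 38, 39, 40, 41, 41, 41, 42, 41, 40, 39, 38, 38, 38, 39, 40, 41, 42, 40, 39, 39, 39, 41, 48, 57, 62, 76, 97, 107, 108, 108, 108, 108, 108]
scene [16, 16, 17, 16, 16, 16, 16, 16, 16, 16, 16, 17, 17, 17, 17, 17, 16, 16, 16, 17, 16, 16, 17, 17, 17, 18, 17, 16, 17, 17, 17, 17, 17, 17, 16, 16, 16, 16, 17, 17, 17, 16, 16, 16, 16, 16, 17, 16, 16, 17, 16, 16, 16, 16, 17, 17, 17, 16, 16, 16, 16, 17, 17, 17, 17, 16, 16, 17, 17, 17, 17, 17, 27, 49, 69, 75, 75, 84, 108, 133, 142, 143, 143, 144, 145, 146, 148, 148, 148, 148]
```

View pics/c4.png

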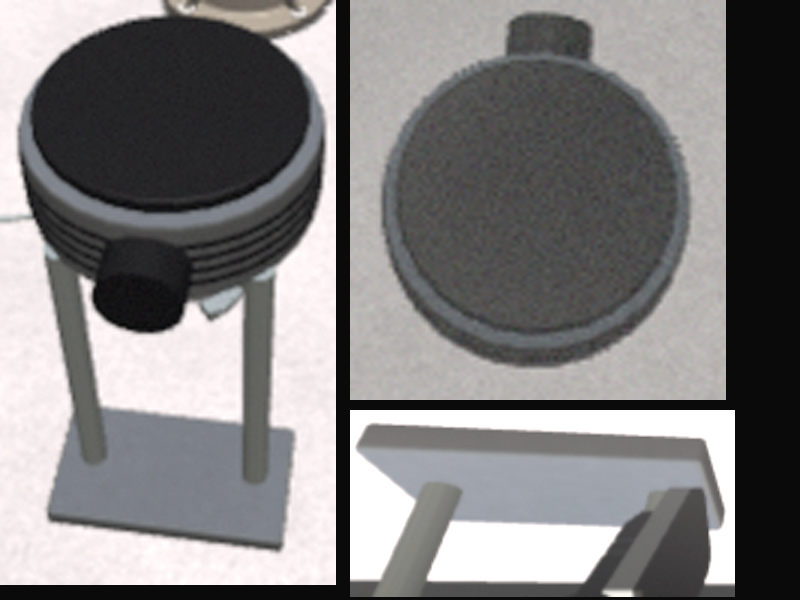

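Run:
```python
from h import *
import pickle;c=pickle.load(open("w2.pkl","rb"))
T=manip.get_calibration("top");S=manip.get_calibration("scene")
s=lambda a:np.array(a)/3+[250-.3,130-.3]; t=lambda a:(np.array(a)-[350,0])/4+[278-.4,108-.4]; w=lambda a:(np.array(a)-[350,410])/2.2+[70-.3,225-.3]
Ls=[[130,-100,20],[130,100,20],[20,100,20],[81,-70,20],[81,70,20],[130,100,0],[130,-100,0]]
us=s([[49,514],[281,540],[292,430],[92,465],[255,484],[279,548],[49,520]])
Lw=[[20,-100,0],[20,100,0],[20,-100,20],[20,100,20],[130,100,20],[59,-70,20]]
uw=w([[363,426],[703,440],[360,447],[707,459],[720,527],[444,485]])
# housing disc centre: extents of dark disc -> projected circle z377, r free(98)
th=np.linspace(0,2*np.pi,73)
def disc(p,r,c,z=377):
    q=proj(np.c_[p[0]+r*np.cos(th),p[1]+r*np.sin(th),0*th+z],c); return np.r_[q.min(0),q.max(0)]
et=np.r_[t([397,66]),t([677,331])]; es=np.r_[s([32,16]),s([310,205])]
def res(p,use):
    o=[]
    for L,u,cc,k in((Ls,us,S,'s'),(Lw,uw,c,'w')):
        if k in use:o.append((proj(place(L,*p[:3]),cc)-u).ravel())
    if 't' in use:o.append((disc(p,p[3],T)-et))
    if 'S' in use:o.append((disc(p,p[3],S)-es))
    return np.concatenate(o)
for use in("s","w","t","S","sw","swtS"):
    r=least_squares(res,[640,-10,0,97],args=(use,),x_scale=[10,10,.1,5]);print(use,np.round(r.x,3),np.round(r.fun,1).tolist())
```

```text
s [ 6.42852e+02 -1.16380e+01 -5.10000e-02  9.70000e+01] [-1.6, -0.9, 0.7, 0.3, 1.0, -1.6, -0.1, -0.4, -0.6, -0.3, 1.1, 1.3, -0.6, 0.9]
w [ 6.4738e+02 -1.0626e+01 -4.3000e-02  9.7000e+01] [3.4, -1.8, 1.8, -2.2, -2.5, 2.1, -2.5, 2.4, 2.2, 2.3, -2.0, -1.2]
t [ 6.40394e+02 -1.27100e+01 -2.50000e-02  9.29680e+01] [0.4, -0.4, -0.4, 0.4]
S [ 6.47676e+02 -1.00680e+01  1.00000e-03  9.31420e+01] [-0.1, 0.1, 0.1, -0.1]
sw [ 6.45498e+02 -1.01950e+01 -4.70000e-02  9.70000e+01] [-1.0, 0.3, 1.4, 1.2, 1.6, -0.8, 0.4, 0.7, 0.1, 0.6, 1.9, 2.3, -0.1, 2.1, 2.6, -2.6, 1.9, -2.7, -3.4, 1.3, -2.5, 1.9, 2.0, 1.9, -2.6, -1.9]
swtS [ 6.45228e+02 -1.03770e+01 -4.50000e-02  9.33570e+01] [-1.0, 0.3, 1.5, 1.0, 1.5, -0.9, 0.4, 0.7, 0.1, 0.4, 1.9, 2.1, -0.0, 2.1, 2.4, -2.7, 1.7, -2.8, -3.5, 1.3, -2.6, 1.7, 2.0, 1.8, -2.7, -1.9, -0.5, -2.3, -1.1, -1.2, -0.1, -0.6, 0.1, -1.0]
```

```bash
cat >> h.py <<'E'
def H(R,p):
    M=np.eye(4);M[:3,:3]=R;M[:3,3]=p;return M
Rz=lambda a:Ro.from_euler("z",a).as_matrix()
import pickle
def X():
    p,R,_=pickle.load(open("w3.pkl","rb")); return np.linalg.inv(H(R,p))@H(Rz(.026),[547,199,0])
def cupnow():
    s=manip.state();M=H(s["eef_rot"],s["ee_pos"])@X();e=Ro.from_matrix(M[:3,:3]).as_euler("ZYX")
    return np.round(M[:3,3],1),np.round(e,3)
EX,EY,EA=645,-11,-.045
def go(dr,dyaw,z):  # cup relative to extractor (dr=(dx,dy) in world), rows to type
    M=H(Rz(EA+dyaw),[EX+dr[0],EY+dr[1],z])@np.linalg.inv(X())
    return rows(M[:3,3],M[:3,:3])
E
python3 - <<'E'
from h import *
print(cupnow()); M=H(Rz(.026),[547,199,60])@np.linalg.inv(X()); print(rows(M[:3,3],M[:3,:3]))
E
```

```text
(array([547., 199.,  -0.]), array([0.026, 0.   , 0.   ]))
(array([-34.5,  -0.1, -49.1]), array([ 0., -0., -0.]))
```

```bash
python3 -m jog '{"translation":[[-11,0,-16],[-23,0,-33],[-35,0,-49],[-35,0,-49],[-35,0,-49]],"twist":[[0,0,0],[0,0,0],[0,0,0],[0,0,0],[0,0,0]],"gripper":[-1,-1,-1,-1,-1]}' 120
python3 - <<'E'
from h import *
print(cupnow(),manip.state()["joint_pos"])
im=manip.camera("wrist");col=im[165:225,310:326].mean((1,2));print(np.round(col).astype(int).tolist())
print("half",go((-50,110),-.4,60))
s=manip.camera("scene");cv2.imwrite("pics/s5.png",s)
E
```

```text
time_s: 5.78
ee_pos: [465.5, 195.9, 81.7]
eef_rot: [[-0.82, -0.025, 0.572], [-0.021, 1.0, 0.013], [-0.572, -0.002, -0.82]]
force: [1.2, 0.9, -4.2]
grip_width: 18.0
grip_force: 118.3
(array([546.5, 197.8,  58.2]), array([ 0.025,  0.003, -0.001])) [-0.18612213  0.20632759 -0.59435093  2.42799215  1.4913693   0.50294209
 -0.49769169]
[165, 165, 166, 166, 165, 165, 166, 166, 165, 165, 165, 166, 165, 164, 164, 163, 162, 138, 77, 47, 47, 47, 47, 46, 46, 46, 46, 46, 46, 46, 46, 47, 48, 50, 51, 54, 57, 60, 61, 60, 60, 60, 60, 59, 59, 59, 59, 59, 59, 59, 59, 58, 58, 58, 58, 58, 57, 57, 57, 57]
half (array([-45.9, -63.3,  30. ]), array([ 0.2684, -0.003 ,  0.3855]))
```

```bash
python3 -m jog '{"translation":[[-15,-21,10],[-31,-42,20],[-46,-63,30],[-46,-63,30],[-46,-63,30]],"twist":[[0.09,-0.001,0.128],[0.18,-0.002,0.257],[0.268,-0.003,0.386],[0.268,-0.003,0.386],[0.268,-0.003,0.386]],"gripper":[-1,-1,-1,-1,-1]}' 120
python3 - <<'E'
from h import *
print(cupnow(),manip.state()["joint_pos"])
print("entry",go((0,0),-.785,60))
E
```

```text
time_s: 6.5
ee_pos: [521.9, 135.1, 83.6]
eef_rot: [[-0.739, 0.429, 0.519], [0.351, 0.903, -0.246], [-0.574, 0.0, -0.819]]
force: [-0.4, -0.2, -4.3]
grip_width: 17.8
grip_force: 118.3
(array([595.2, 100.3,  60.3]), array([-0.444,  0.   ,  0.001])) [-0.18878221  0.31624555 -0.53691744  2.26671468  1.25036149  0.74987438
 -0.58327802]
entry (array([-80.7, -48.6,  57. ]), array([ 2.231e-01, -1.000e-04,  3.155e-01]))
```

```bash
python3 -m jog '{"translation":[[-20,-12,14],[-40,-24,28],[-60,-36,42],[-81,-48,57],[-81,-48,57]],"twist":[[0.056,0,0.079],[0.112,0,0.158],[0.167,0,0.237],[0.223,0,0.316],[0.223,0,0.316]],"gripper":[-1,-1,-1,-1,-1]}' 120
python3 - <<'E'
from h import *
s=manip.state();print(cupnow(),s["joint_pos"],s["force"])
for n in("wrist","scene","top"):
    cv2.imwrite(f"pics/{n}6.png",manip.camera(n))
pickle.dump(manip.get_calibration("wrist"),open("w6.pkl","wb"))
w=cv2.imread("pics/wrist6.png");sc=cv2.resize(cv2.imread("pics/scene6.png")[150:320,240:375],None,fx=1.9,fy=1.9,interpolation=cv2.INTER_CUBIC)
C=np.zeros((600,800,3),np.uint8);C[:400,:640]=w;
sc=sc[100:];C[:sc.shape[0],545:545+255]=0
C[600-sc.shape[0]:,:sc.shape[1]]=sc
C[:400,:640]=w
tp=cv2.resize(cv2.imread("pics/top6.png")[140:240,250:370],None,fx=2,fy=2);C[400:600,300:540]=tp
cv2.imwrite("pics/c6.png",cv2.convertScaleAbs(C,alpha=1.5,beta=10))
E
```

```text
time_s: 7.12
ee_pos: [592.3, 47.5, 84.5]
eef_rot: [[-0.549, 0.741, 0.388], [0.606, 0.672, -0.426], [-0.576, 0.001, -0.818]]
force: [-0.3, -0.0, -3.9]
grip_width: 17.8
grip_force: 118.3
(array([646.8, -12.6,  61.4]), array([-0.834, -0.002,  0.002])) [-0.11446299  0.43061536 -0.43579349  2.06867822  1.11278717  0.88983926
 -0.59908191] [-0.28530547 -0.0254495  -3.90213575]
```

View pics/c6.png

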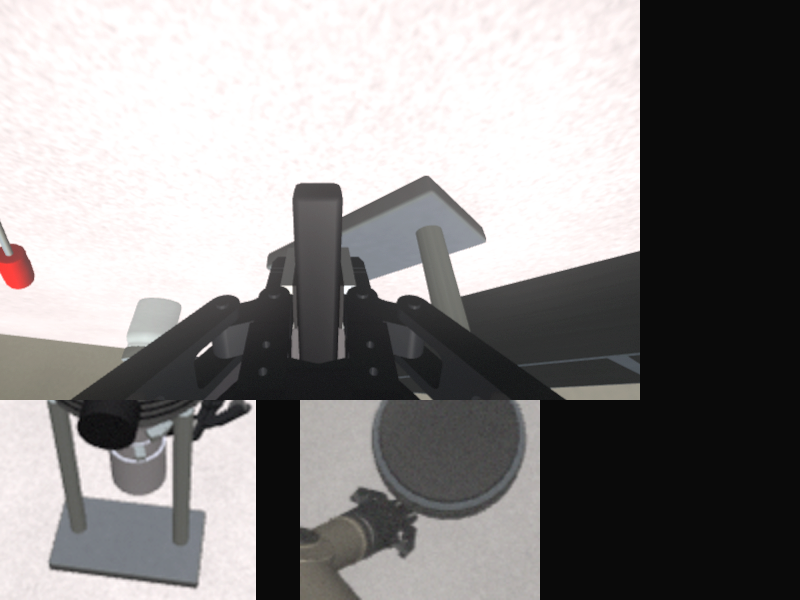

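Run:
```python
from h import *
c=pickle.load(open("w6.pkl","rb"));S=manip.get_calibration("scene")
Lw=[[20,100,0],[20,100,20],[130,100,20],[20,-100,0],[70,70,20]]
uw=np.array([[428,176],[427,188],[485,241],[268,254],[429.5,231.]])
for g in([(Lw,uw,c)],):
    r=fit(g,[645,-11,-.045]);print(r.x,np.round(r.fun.reshape(-1,2),1).tolist())
g=cv2.cvtColor(cv2.imread("pics/scene6.png"),cv2.COLOR_BGR2GRAY)
for r in (250,251,252,253,260,270): print(r,g[r-1:r+2,285:350].mean(0).astype(int).tolist())
e=cupnow();x,y,z=e[0]
th=np.linspace(0,6.28,73)
for zz in(0,80):
    q=proj(np.c_[x+38*np.cos(th),y+38*np.sin(th),0*th+z+zz],S);print(zz,q.min(0),q.max(0))
for p in([70,-70],[70,70]):
  for ZZ in (40,100): print("post",ZZ,proj(place([p+[ZZ]],645,-11,-.045),S))
```

```text
[ 6.43721434e+02 -9.69155573e+00 -3.14309283e-02] [[-3.0, -4.9], [3.8, 3.7], [4.7, 1.0], [-0.2, -0.0], [-1.5, -0.0]]
250 [149, 151, 153, 154, 152, 150, 151, 153, 152, 150, 149, 149, 138, 99, 58, 61, 64, 65, 66, 67, 68, 70, 70, 71, 71, 71, 72, 72, 73, 73, 72, 72, 72, 72, 72, 71, 70, 70, 69, 68, 66, 64, 101, 147, 149, 129, 65, 51, 55, 57, 58, 57, 58, 57, 55, 99, 147, 148, 146, 145, 145, 146, 144, 144, 145]
251 [151, 153, 154, 153, 152, 150, 152, 153, 153, 152, 150, 150, 143, 110, 58, 61, 63, 65, 66, 67, 68, 70, 70, 70, 71, 71, 72, 72, 73, 72, 72, 72, 72, 72, 72, 70, 70, 70, 69, 68, 66, 64, 103, 148, 149, 129, 65, 51, 55, 56, 58, 57, 58, 57, 55, 102, 149, 148, 147, 146, 146, 145, 144, 144, 146]
252 [152, 153, 153, 152, 151, 150, 152, 154, 153, 152, 151, 151, 148, 119, 58, 61, 63, 65, 66, 67, 68, 70, 70, 70, 71, 71, 72, 72, 73, 72, 72, 73, 73, 72, 71, 70, 70, 70, 69, 68, 67, 66, 106, 150, 148, 129, 65, 51, 55, 56, 58, 58, 58, 57, 55, 102, 149, 149, 149, 149, 148, 147, 146, 146, 148]
253 [152, 152, 151, 150, 150, 150, 152, 154, 153, 151, 150, 152, 151, 127, 61, 61, 62, 65, 66, 67, 68, 70,
[... 341 characters left out ...]
72, 72, 71, 70, 73, 88, 112, 138, 150, 150, 151, 152, 130, 64, 52, 55, 57, 58, 58, 58, 56, 63, 109, 150, 150, 149, 149, 150, 148, 148, 148, 148]
270 [77, 77, 78, 78, 77, 77, 78, 78, 78, 77, 78, 78, 78, 77, 77, 77, 77, 77, 76, 77, 77, 77, 77, 78, 79, 79, 80, 84, 86, 86, 87, 89, 90, 93, 95, 99, 102, 106, 109, 115, 116, 118, 118, 118, 124, 112, 63, 52, 55, 58, 57, 58, 57, 55, 85, 133, 151, 149, 149, 150, 151, 152, 152, 151, 150]
0 [297.44787613 241.32442971] [326.4079116  265.43657983]
80 [295.52298875 222.51983549] [326.28651224 247.1148322 ]
post 40 [[280.68138876 277.47681717]]
post 100 [[278.4349719  264.54630696]]
post 40 [[335.10841953 283.48601564]]
post 100 [[335.43162667 270.63383038]]
```

Run:
```python
from h import *
c=pickle.load(open("w6.pkl","rb"))
g=cv2.cvtColor(cv2.imread("pics/wrist6.png"),cv2.COLOR_BGR2GRAY)
for col in (380,400,415,425,428,431,435,450,465,475,482): print(col,g[165:260,col].tolist())
print(np.round(proj(place([[20,100,0],[20,100,20],[130,100,20],[130,100,0],[20,-100,0],[70,70,20],[20,-100,20]],645,-11,-.045),c),1).tolist())
```

```text
380 [160, 164, 166, 167, 167, 169, 171, 172, 169, 165, 164, 164, 164, 165, 165, 163, 162, 167, 172, 174, 170, 167, 167, 165, 162, 160, 161, 165, 168, 169, 168, 168, 137, 65, 56, 57, 57, 58, 57, 56, 57, 57, 57, 57, 57, 57, 56, 59, 66, 74, 82, 87, 88, 88, 89, 89, 88, 89, 88, 88, 88, 88, 88, 88, 88, 87, 87, 87, 88, 88, 88, 87, 87, 87, 87, 86, 85, 85, 85, 86, 86, 86, 87, 87, 87, 87, 86, 86, 86, 86, 86, 86, 85, 86, 85]
400 [169, 166, 165, 164, 165, 166, 165, 163, 160, 160, 161, 163, 166, 166, 167, 166, 166, 167, 169, 168, 168, 166, 135, 66, 58, 59, 59, 59, 60, 59, 59, 59, 59, 59, 59, 59, 59, 60, 64, 71, 79, 86, 91, 91, 90, 90, 90, 89, 89, 89, 89, 89, 90, 89, 90, 89, 89, 89, 89, 89, 89, 89, 89, 89, 88, 89, 88, 88, 88, 87, 88, 88, 87, 87, 87, 87, 87, 86, 87, 86, 87, 87, 87, 86, 86, 87, 87, 86, 87, 86, 86, 86, 86, 86, 86]
415 [168, 168, 167, 165, 164, 164, 163, 163, 165, 166, 165, 163, 165, 168, 153, 104, 59, 60, 61, 61, 60, 60, 60, 60, 60, 60, 60, 60, 60, 61, 61, 65, 72, 78, 86, 90, 91, 91, 91, 91, 91, 91, 92, 91, 91, 91, 91, 91, 91, 91, 90, 90, 91, 90, 91, 91, 90, 90, 90, 90, 90, 89, 89, 8
[... 2922 characters left out ...]
2, 93, 93, 93, 93, 93, 92, 92, 92, 92, 92, 92, 108, 147, 169, 165, 169, 173, 171, 169, 172, 173, 173, 172, 171, 166, 164]
482 [165, 163, 161, 160, 159, 159, 163, 167, 167, 165, 165, 166, 169, 171, 170, 169, 168, 168, 167, 167, 165, 163, 162, 162, 164, 168, 171, 171, 169, 165, 164, 165, 167, 169, 167, 163, 161, 162, 167, 167, 166, 162, 161, 164, 165, 163, 158, 157, 161, 164, 164, 162, 165, 168, 167, 166, 165, 165, 163, 163, 165, 157, 135, 110, 84, 61, 62, 64, 65, 67, 72, 80, 87, 91, 92, 91, 93, 93, 128, 164, 168, 166, 166, 168, 168, 168, 167, 167, 169, 168, 168, 170, 166, 163, 165]
[[425.0, 173.7], [430.7, 194.2], [487.5, 244.0], [480.7, 225.9], [266.9, 254.4], [427.0, 232.8], [265.2, 270.7]]
```

```bash
sed -i 's/^EX,EY,EA=.*/EX,EY,EA=646,-12,-.043/' h.py
python3 - <<'E'
from h import *
print(cupnow());print(go((0,0),-.785,80));print(go((0,0),-.785,95));print(go((0,0),-.785,109))
E
```

```text
(array([645.2,  -9.8,  61. ]), array([-0.829,  0.   ,  0.001]))
(array([-12.7,  -1. , -14.4]), array([ 0.0005, -0.    , -0.0018]))
(array([-21.3,  -1. , -26.6]), array([ 0.0005, -0.    , -0.0018]))
(array([-29.3,  -1. , -38.1]), array([ 0.0005, -0.    , -0.0018]))
```

```bash
sed -i 's/^EX,EY,EA=.*/EX,EY,EA=646.5,-11.5,-.043/' h.py; python3 -m jog '{"translation":[[-7,-1,-7],[-13,-1,-14],[-13,-1,-14],[-13,-1,-14],[-13,-1,-14]],"twist":[[0,0,0],[0,0,0],[0,0,0],[0,0,0],[0,0,0]],"gripper":[-1,-1,-1,-1,-1]}' 120
python3 - <<'E'
from h import *
s=manip.state();print(cupnow(),s["force"],s["joint_pos"]);c=manip.get_calibration("wrist");im=manip.camera("wrist");S=manip.get_calibration("scene");sc=manip.camera("scene")
cv2.imwrite("pics/wrist7.png",im);cv2.imwrite("pics/scene7.png",sc);print(cupnow())
e=cupnow();x,y,z=e[0];th=np.linspace(0,6.28,73)
q=proj(np.c_[x+38*np.cos(th),y+38*np.sin(th),0*th+z],S);print(q.min(0),q.max(0))
g=cv2.cvtColor(sc,cv2.COLOR_BGR2GRAY);print(g[235:275,312].tolist());print(g[243:246,285:350].mean(0).astype(int).tolist())
# wrist: silhouette lines of the plate corner
g=cv2.cvtColor(im,cv2.COLOR_BGR2GRAY)
pts=lambda cols:np.array([[k,140+np.argmax(g[140:300,k]<110)] for k in cols])
A=pts(range(375,415,4));B=pts(range(445,475,4));a=np.polyfit(*A.T,1);b=np.polyfit(*B.T,1)
u=(b[1]-a[1])/(a[0]-b[0]);print("corner",u,np.polyval(a,u),a[0],b[0])
for X0 in((645,-11,-.045),(647,-11,-.045),(645,-13,-.045),(645,-11,-.025)):
    P=proj(place([[20,100,0],[20,-100,0],[130,100,0]],*X0),c);print(X0,P[0],(P[1]-P[0])[1]/(P[1]-P[0])[0],(P[2]-P[0])[1]/(P[2]-P[0])[0])
print(go((0,0),-.785,95),go((0,0),-.785,109))
E
```

```text
time_s: 7.9
ee_pos: [592.4, 46.3, 103.5]
eef_rot: [[-0.551, 0.739, 0.388], [0.605, 0.674, -0.425], [-0.575, 0.001, -0.818]]
force: [-0.3, -0.2, -4.7]
grip_width: 18.0
grip_force: 118.4
(array([647.1, -13.6,  80.3]), array([-0.832, -0.001,  0.002])) [-0.27445586 -0.19085817 -4.71179748] [-0.10064624  0.39762741 -0.44657445  2.0600814   1.0746281   0.9018389
 -0.54709744]
(array([647.1, -13.6,  80.3]), array([-0.832, -0.001,  0.002]))
[295.45011369 237.4735397 ] [324.85590418 261.75875989]
[109, 112, 112, 112, 103, 78, 64, 100, 93, 73, 72, 73, 72, 73, 73, 73, 73, 73, 73, 73, 73, 73, 73, 74, 74, 79, 130, 154, 153, 152, 152, 152, 152, 134, 97, 78, 77, 77, 77, 77]
[152, 151, 149, 150, 151, 151, 149, 148, 150, 152, 151, 125, 58, 60, 63, 64, 66, 67, 68, 69, 72, 75, 78, 80, 81, 80, 79, 79, 78, 76, 72, 72, 71, 72, 71, 71, 69, 69, 68, 67, 64, 103, 149, 150, 148, 126, 63, 50, 54, 56, 58, 57, 59, 57, 55, 86, 132, 148, 148, 147, 148, 150, 152, 149, 149]
corner 422.39322603891407 155.755584914725 -0.5560606060606068 1.0208333333333313
(645, -11, -0.045) [422.76524065 151.84660176] -0.5605809213239765 1.0035321885747193
(647, -11, -0.045) [424.12376069 153.05109844] -0.5564518744000504 1.0041363312950513
(645, -13, -0.045) [420.5678195  153.16692926] -0.5603936684329495 0.9903004759468326
(645, -11, -0.025) [421.92481365 150.32552041] -0.5825860614187892 0.9519319494716184
(array([ -6.9,   0.7, -13.2]), array([-0.0008,  0.001 , -0.004 ])) (array([-15. ,   0.7, -24.7]), array([-0.0008,  0.001 , -0.004 ]))
```

```bash
sed -i 's/^EX,EY,EA=.*/EX,EY,EA=647.8,-13.4,-.046/' h.py; python3 -m jog '{"translation":[[-3,0.5,-3],[-5,0.5,-6],[-7,0.5,-9],[-9,0.5,-12],[-9,0.5,-12]],"twist":[[0,0,0],[0,0,0],[0,0,0],[0,0,0],[0,0,0]],"gripper":[-1,-1,-1,-1,-1]}' 120
python3 - <<'E'
from h import *
s=manip.state();print(cupnow(),s["force"],s["wrist_torque"]);print(go((0,0),-.785,109))
E
```

```text
time_s: 8.62
ee_pos: [593.5, 46.5, 119.2]
eef_rot: [[-0.55, 0.739, 0.389], [0.605, 0.674, -0.424], [-0.576, 0.002, -0.818]]
force: [0.1, 1.0, -3.6]
grip_width: 18.4
grip_force: 118.4
(array([648.2, -13.4,  96.1]), array([-0.832, -0.002,  0.003])) [ 0.13656656  0.97132922 -3.62587069] [0.99924106 0.89871844 0.04335783]
(array([ -7.3,  -0.3, -10.8]), array([ 0.0019,  0.0017, -0.0023]))
```

```bash
python3 -m jog '{"translation":[[-2,0,-3],[-4,0,-6],[-6,0,-8],[-7,0,-10.5],[-7,0,-10.5]],"twist":[[0,0,0],[0,0,0],[0,0,0],[0,0,0],[0,0,0]],"gripper":[-1,-1,-1,-1,-1]}' 120
python3 - <<'E'
from h import *
s=manip.state();print(cupnow(),s["force"],s["wrist_torque"],s["joint_pos"])
for a in(-.6,-.4,-.2,0,.02):print(a,go((0,0),a,109))
E
```

```text
time_s: 9.25
ee_pos: [593.2, 46.7, 131.6]
eef_rot: [[-0.55, 0.739, 0.389], [0.605, 0.674, -0.425], [-0.576, 0.002, -0.818]]
force: [-0.3, 0.3, -3.8]
grip_width: 18.3
grip_force: 118.4
(array([647.9, -13.2, 108.5]), array([-0.832, -0.001,  0.003])) [-0.28760866  0.26488461 -3.8380748 ] [ 0.95510037  0.95869443 -0.00384757] [-0.0850872   0.35358188 -0.4614731   2.04086961  1.01949575  0.92670476
 -0.47720151]
-0.6 (array([ -1.6, -15.1,   0.3]), array([-0.1047,  0.0015, -0.1534]))
-0.4 (array([ -5.4, -30.6,   2.9]), array([-0.2198,  0.0016, -0.317 ]))
-0.2 (array([-11.6, -45. ,   7.3]), array([-0.3348,  0.0016, -0.4806]))
0 (array([-19.9, -57.5,  13.2]), array([-0.4499,  0.0016, -0.6441]))
0.02 (array([-20.9, -58.6,  13.8]), array([-0.4614,  0.0016, -0.6605]))
```

```bash
python3 -m jog '{"translation":[[-0.6,-7,-0.3],[-1.6,-15.1,0.3],[-3.2,-23,1.4],[-5.4,-30.6,2.9],[-5.4,-30.6,2.9]],"twist":[[-0.05,0.001,-0.073],[-0.105,0.0015,-0.153],[-0.162,0.0015,-0.235],[-0.22,0.0016,-0.317],[-0.22,0.0016,-0.317]],"gripper":[-1,-1,-1,-1,-1]}' 120
python3 - <<'E'
from h import *
s=manip.state();print(cupnow(),s["force"],s["wrist_torque"],s["joint_pos"])
for a in(-.3,-.2,-.1,0,.02):print(a,go((0,0),a,109))
E
```

```text
time_s: 9.88
ee_pos: [573.2, 19.0, 131.7]
eef_rot: [[-0.738, 0.435, 0.516], [0.354, 0.901, -0.252], [-0.574, -0.003, -0.819]]
force: [0.4, -0.3, -3.3]
grip_width: 18.0
grip_force: 118.4
(array([646.2, -16.3, 108.4]), array([-0.45 ,  0.   , -0.002])) [ 0.42589703 -0.31327327 -3.25736998] [0.57729205 1.20761427 0.01546407] [ 0.06065705  0.21142058 -0.46003397  2.23036105  1.14965846  0.58488432
 -0.20071618]
-0.3 (array([-0.8, -5.1, -0.1]), array([-0.0617, -0.0007, -0.0837]))
-0.2 (array([ -1.8, -13.2,   0.6]), array([-0.1191, -0.0009, -0.1656]))
-0.1 (array([ -3.5, -21. ,   1.8]), array([-0.1765, -0.0011, -0.2475]))
0 (array([ -5.7, -28.6,   3.5]), array([-0.234 , -0.0013, -0.3293]))
0.02 (array([ -6.3, -30.1,   3.8]), array([-0.2455, -0.0014, -0.3457]))
```

```bash
python3 -m jog '{"translation":[[0,0,0],[0,0,0]],"twist":[[0,0,0],[0,0,0]],"gripper":[-1,-1]}' 120
python3 - <<'E'
from h import *
s=manip.state();print(cupnow(),s["force"])
for a in(-.3,-.2,-.1,0,.02):print(a,go((0,0),a,109))
E
```

```text
time_s: 10.12
ee_pos: [575.2, 22.8, 132.2]
eef_rot: [[-0.739, 0.43, 0.518], [0.352, 0.903, -0.247], [-0.574, -0.0, -0.819]]
force: [-1.2, -0.1, -3.2]
grip_width: 18.3
grip_force: 118.4
(array([648.4, -12.1, 108.9]), array([-0.445,  0.   ,  0.001])) [-1.16029371 -0.08591363 -3.1704887 ]
-0.3 (array([-0.3, -9.4,  0.2]), array([-0.0564, -0.0003, -0.0815]))
-0.2 (array([ -1.3, -17.4,   0.9]), array([-0.1138, -0.0003, -0.1633]))
-0.1 (array([ -3. , -25.3,   2. ]), array([-0.1712, -0.0004, -0.2452]))
0 (array([ -5.2, -32.9,   3.6]), array([-0.2287, -0.0005, -0.327 ]))
0.02 (array([ -5.7, -34.4,   4. ]), array([-0.2402, -0.0005, -0.3434]))
```

```bash
python3 -m jog '{"translation":[[-0.1,-5,0.1],[-0.3,-9.4,0.2],[-0.8,-13.4,0.5],[-1.3,-17.4,0.9],[-2,-21.4,1.4]],"twist":[[-0.03,0,-0.041],[-0.056,0,-0.0815],[-0.085,0,-0.122],[-0.114,0,-0.163],[-0.142,0,-0.204]],"gripper":[-1,-1,-1,-1,-1]}' 120;  python3 - <<'E'
from h import *
s=manip.state();print(cupnow(),s["force"],s["wrist_torque"],s["joint_pos"])
E
```

```text
time_s: 10.75
ee_pos: [567.8, 1.6, 132.0]
eef_rot: [[-0.804, 0.193, 0.563], [0.157, 0.981, -0.113], [-0.574, -0.003, -0.819]]
force: [-0.3, -0.3, -3.4]
grip_width: 18.2
grip_force: 118.3
(array([647.3, -14.2, 108.7]), array([-0.195,  0.001, -0.002])) [-0.2571633  -0.32085773 -3.42049695] [ 0.22482919  1.32654601 -0.02505428] [ 0.18600132  0.152722   -0.4305352   2.29823218  1.17516616  0.32573613
  0.08877123]
```

```bash
python3 -m jog '{"translation":[[0,0,0],[0,0,0]],"twist":[[0,0,0],[0,0,0]],"gripper":[-1,-1]}' 120;  python3 - <<'E'
from h import *
s=manip.state();print(cupnow(),s["force"],s["wrist_torque"],s["joint_pos"])
for a in(-.1,-.05,0,.02):print(a,go((0,0),a,109))
E
```

```text
time_s: 11.0
ee_pos: [567.9, 2.0, 132.1]
eef_rot: [[-0.803, 0.195, 0.563], [0.159, 0.981, -0.114], [-0.574, -0.002, -0.819]]
force: [0.3, 0.8, -2.9]
grip_width: 17.8
grip_force: 118.4
(array([647.4, -13.9, 108.8]), array([-0.197,  0.001, -0.001])) [ 0.27244836  0.80338214 -2.85412049] [0.27464714 1.35445024 0.02618472] [ 0.18529103  0.15276671 -0.43102284  2.29790573  1.17517212  0.32691573
  0.08583118]
-0.1 (array([-0.4, -3.5,  0.1]), array([-0.0299, -0.0006, -0.0412]))
-0.05 (array([-0.6, -7.6,  0.3]), array([-0.0586, -0.0007, -0.0821]))
0 (array([ -1. , -11.6,   0.6]), array([-0.0873, -0.0008, -0.1231]))
0.02 (array([ -1.2, -13.2,   0.8]), array([-0.0988, -0.0008, -0.1394]))
```

```bash
python3 -m jog '{"translation":[[-0.3,-3.5,0.1],[-0.6,-7,0.3],[-1,-11,0.6],[-1,-12,0.6],[-1,-12,0.6]],"twist":[[-0.03,-0.001,-0.041],[-0.055,-0.001,-0.08],[-0.082,-0.001,-0.117],[-0.09,-0.001,-0.127],[-0.09,-0.001,-0.127]],"gripper":[-1,-1,-1,-1,-1]}' 120;  python3 - <<'E'
from h import *
s=manip.state();print(cupnow(),s["force"],s["wrist_torque"],s["joint_pos"])
for z in(108,104,99):print(z,go((0,0),0,z))
E
```

```text
time_s: 11.62
ee_pos: [566.5, -10.8, 132.2]
eef_rot: [[-0.818, 0.042, 0.574], [0.034, 0.999, -0.025], [-0.575, -0.001, -0.818]]
force: [0.5, 0.9, -3.9]
grip_width: 18.1
grip_force: 118.4
(array([647.6, -14.3, 109. ]), array([-0.042, -0.   ,  0.   ])) [ 0.51141685  0.92651021 -3.91434856] [0.07642913 1.35101838 0.08562347] [ 0.6173512   0.17479855 -0.77472677  2.30600274  1.15063608  0.23066729
  0.34380399]
108 (array([0.4, 1.2, 0.9]), array([0.0024, 0.    , 0.0029]))
104 (array([2.7, 1.2, 4.2]), array([0.0024, 0.    , 0.0029]))
99 (array([5.6, 1.2, 8.3]), array([0.0024, 0.    , 0.0029]))
```

```bash
python3 -m jog '{"translation":[[1.2,0,1.6],[2.3,0.5,3.3],[3.5,1,5],[4.6,1,6.6],[5.2,1,7.4]],"twist":[[0,0,0],[0,0,0],[0,0,0],[0,0,0],[0,0,0]],"gripper":[-1,-1,-1,-1,-1]}' 120;  python3 - <<'E'
from h import *
s=manip.state();print(cupnow(),s["force"],s["wrist_torque"],s["joint_pos"])
E
```

```text
time_s: 12.25
ee_pos: [566.9, -9.4, 123.5]
eef_rot: [[-0.817, 0.04, 0.575], [0.032, 0.999, -0.024], [-0.575, -0.001, -0.818]]
force: [-0.4, -0.9, -1.7]
grip_width: 18.1
grip_force: 118.5
(array([647.9, -12.7, 100.3]), array([-0.041, -0.001, -0.   ])) [-0.3657185  -0.89483577 -1.70371626] [0.04013858 0.81642056 0.05483904] [ 0.58375415  0.1925595  -0.74715616  2.31364142  1.26879667  0.22979939
  0.22623791]
```

```bash
python3 -m jog '{"translation":[[0.5,0,0.7],[0.8,0,1.1],[0.8,0,1.1]],"twist":[[0,0,0],[0,0,0],[0,0,0]],"gripper":[-1,-1,-1]}' 120;  python3 - <<'E'
from h import *
s=manip.state();print(cupnow(),s["force"],s["wrist_torque"],s["joint_pos"][5])
cv2.imwrite("pics/scene8.png",manip.camera("scene"))
E
```

```text
time_s: 12.62
ee_pos: [567.4, -9.4, 123.0]
eef_rot: [[-0.816, 0.04, 0.576], [0.032, 0.999, -0.024], [-0.577, -0.001, -0.817]]
force: [-2.3, 0.1, 5.0]
grip_width: 18.0
grip_force: 119.3
(array([648.6, -12.7,  99.9]), array([-0.041, -0.003, -0.   ])) [-2.27206868  0.11970545  5.00518104] [0.12527918 0.24404247 0.14250126] 0.22964213040588569
```

```bash
python3 -m jog '{"translation":[[0,0,0],[0,0,0],[0,0,0],[0,0,0],[0,0,0]],"twist":[[0,0,0],[0,0,0],[0,0,0],[0,0,0],[0,0,0]],"gripper":[-0.4,-0.2,0.2,0.2,0.2]}' 20;  python3 - <<'E'
from h import *
s=manip.state();print(s["force"],s["wrist_torque"],s["joint_pos"])
cv2.imwrite("pics/wrist9.png",manip.camera("wrist"))
E
```

```text
time_s: 13.3
ee_pos: [566.3, -9.9, 121.7]
eef_rot: [[-0.818, 0.041, 0.574], [0.033, 0.999, -0.025], [-0.574, -0.001, -0.819]]
force: [0.4, 0.5, -0.2]
grip_width: 51.3
grip_force: 0.0
[ 0.44629079  0.53371807 -0.17968064] [-0.00939328  0.61205351  0.0133293 ] [ 0.5809927   0.19543333 -0.74404146  2.31546157  1.2848322   0.23025241
  0.2102145 ]
```

```bash
python3 -m jog '{"translation":[[0,0,-8],[0,0,-18],[0,0,-30],[0,0,-42],[0,0,-50]],"twist":[[0,0,0],[0,0,0],[0,0,0],[0,0,0],[0,0,0]],"gripper":[0.2,0.2,0.2,0.2,0.2]}' 20; python3 -m jog '{"translation":[[0,0,-20],[0,0,-35],[0,0,-35]],"twist":[[0,0,0],[0,0,0],[0,0,0]],"gripper":[0.2,0.2,0.2]}'
python3 - <<'E'
from h import *
s=manip.state();print(s["joint_pos"]);c=manip.get_calibration("wrist")
w=manip.camera("wrist");sc=manip.camera("scene");cv2.imwrite("pics/wrist10.png",w);cv2.imwrite("pics/scene10.png",sc)
C=np.zeros((600,800,3),np.uint8);C[:400,:640]=w
a=cv2.resize(sc[195:295,255:365],None,fx=2,fy=2,interpolation=cv2.INTER_CUBIC);C[400:600,:220]=a
cv2.imwrite("pics/c10.png",cv2.convertScaleAbs(C,alpha=1.5,beta=10))
L=np.array([[-136,10,21],[-136,-10,21],[-37,0,80],[-50,0,100]])
print(np.round(proj(place(L+[0,0,100],648,-12.7,-.042),c),1).tolist())
E
```

```text
time_s: 13.98
ee_pos: [537.4, -8.6, 163.0]
eef_rot: [[-0.818, 0.041, 0.574], [0.033, 0.999, -0.025], [-0.575, -0.002, -0.818]]
force: [0.6, -0.3, -0.7]
grip_width: 51.5
grip_force: 0.0
time_s: 14.35
ee_pos: [517.2, -8.1, 191.8]
eef_rot: [[-0.818, 0.042, 0.574], [0.034, 0.999, -0.026], [-0.575, -0.002, -0.818]]
force: [0.1, -1.1, -1.1]
grip_width: 51.0
grip_force: 0.0
[ 0.90356648 -0.09536224 -0.97217353  2.33758094 -0.00352042  0.24975479
  1.44111566]
[[334.0, 158.2], [303.9, 158.2], [318.5, 295.7], [318.5, 316.8]]
```

View pics/c10.png

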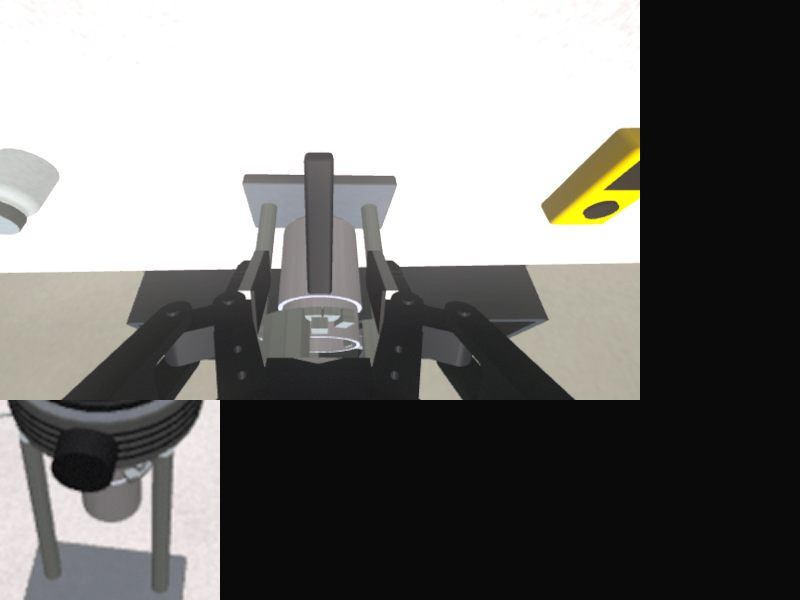

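```bash
python3 -c "
from plant import manip
print(manip.hand_in())"
```

```text
the job is handed in; nothing more can be done
None
```

The cup is locked in the claw collar at about z = 100 mm with its handle pointing straight out of the front. The gripper has let go and backed clear, nothing touched the jar, multimeter or screwdriver, and I handed the job in at about 14.5 s; no verdict came back.

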